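# Open the press-and-turn degreaser bottle

## Task

Open the strapped-down white degreaser bottle: press its child-resistant black cap down and, keeping it pressed, turn it counter-clockwise until it is free, pressing only firmly enough to reach its stop, and lift it off. Set the cap down the right way up (top side up) in the drip tray, flat on its floor, without dropping it, and leave the other things on the bench where they are.

Things in the scene. Friction and masses are not known exactly. Their poses are not given: they have to be found in the camera images.
- cap_centre (a point): centre (half-way up) of the bottle's black press-and-turn cap: round with 16 facets, 52 mm across, 40 mm high, about 60 g, z axis up, spring-loaded upward. Press: it gives from about 6 N and goes down 5 to 13 mm (differs between bottles, cannot be seen) with up to 11 N, then meets a firm stop. 14 to 17 N in all holds it there; more than 20 N damages the seal
- cap: the same cap, origin at the centre of its lower rim. Held down on the firm stop (within 1 mm of it) it is turned about 0.9 rad (50 degrees) counter-clockwise seen from above, to an end stop; turning on past that only slips, harmlessly. Then it lifts straight up and is clear 18 mm above its starting height. If it does not lift, do not pull over 40 N: press and turn again
- ring_mid (a point): centre of the grey ring on the bottle's neck, under the cap, 175 mm above the table: 42 mm across. The cap's three inner lugs are locked in its pockets. A cap turned without being pressed just slips round together with this ring, either way (about 0.35 N m), and stays locked for ever
- seal: sealing disc under the cap, on the grey ring around the neck, 42 mm across: the firm stop that the pressed cap's lugs rest on; at most 16 N may rest on it beyond the spring's force
- bottle: white round plastic degreaser bottle, 88 mm across, strapped in a steel holder (base 120 x 120 mm) that is bolted down: fixed. Shoulder 144 mm high; the locked cap stands from 165 to 205 mm above the table on its axis. Origin: centre of the holder's underside, on the bottle's axis
- tray_centre (a point): centre of the inner floor of a square open aluminium drip tray, fixed: 170 x 170 mm outside, 164 x 164 mm inside, rim 20 mm above the table, floor 3 mm above the table. x, y along its sides
- file: flat steel file with a round blue handle, 310 mm long, lying down; origin under its middle (bystander, loose)
- angle: offcut of aluminium angle, 130 x 30 x 32 mm, lying down; origin under its middle (bystander, loose)
- tape: roll of dark tape lying flat, 68 mm across, 24 mm high; origin under its centre (bystander, loose)
- bitcase: blue plastic bit case, 75 x 47 x 22 mm; origin under its centre (bystander, loose)
- oiler: small grey plastic bottle with a paper label and a plain white cap, 48 mm across, 110 mm high, standing loose; origin under its centre (bystander, loose)
- hammer: hammer lying down; origin under its middle (bystander, loose)
- driver: screwdriver lying down; origin under its middle (bystander, loose)
Things that resemble listed ones, but are neither listed nor needed, are in the scene too. Leave any pink or purple look-alike of the cap alone.

How it is judged:
On the way:
1. the cap is lifted off the bottle (at least 25 mm above where it was locked), straight up over it (z of cap_centre in the frame of bottle above 0.21 m and horizontal distance between cap_centre and bottle below 0.03 m), for 0.05 s.
At the end, for the whole second after the job is handed in: The cap stands flat on the floor of the drip tray, top side up (tilt under 0.15 rad), wholly inside the rim, released and at rest (under 0.02 m/s) (x of cap_centre in the frame of tray_centre between -0.062 and 0.062 m and y of cap_centre in the frame of tray_centre between -0.062 and 0.062 m and z of cap_centre in the frame of tray_centre between 0.014 and 0.026 m and angle between cap_centre's own z axis and vertical below 0.15 rad and linear speed of cap below 0.02 m/s); the robot touches nothing.
It fails at once if the cap was pressed too hard: more than 16 N on the seal, beyond the spring's own force (contact force between cap and seal above 16 N).
It fails at once if the locked cap was wrenched: contact forces between cap and bottle of more than 130 N in all (contact force between cap and bottle above 130 N).
It fails at once if the cap was dropped (moved faster than 0.6 m/s with no finger on it) (linear speed of cap above 0.6 m/s and contact force between cap and the fingers below 0.05 N).
It fails at once if a bystander was moved by more than 40 mm (distance of any of file, angle, tape, bitcase, oiler, hammer, driver from where it was at the start of the episode above 0.04 m).
It also fails if it takes over 69 s, if anything falls off the work surface, if the arm or the gripper's body presses on something with over 40 N, if the wrist force passes 120 N, or if a joint passes its speed limit or range.

## Robot

A 6-joint arm with a two-finger parallel gripper is mounted at the origin on the work surface. World frame = base frame: x ahead of the robot, y to its left, z up, the work surface at z = 0. Lengths are in m, angles in rad, forces in N, time in s.
With the tool pointing down it reaches from about 0.325 to 0.9 m from the base axis. Payload 3.5 kg.
Tool frame: the origin (TCP) lies at the very end of the fingers, on their centre line; the grasp point (between the pads) lies r.grip_point_offset behind it (r.grip_point_offset is the distance from the TCP to the grasp point, in m); y points along the fingers, x is the direction in which the jaws open and shut, and the axes are right-handed (so a half turn about y gives the same grasp; the last joint's range is limited). The gripper opens to 85 mm and grips with 20 to 120 N. Pads are 22 mm wide; open, the fingers measure 114 mm over their backs; the gripper's body (76 mm by 85 mm) begins 54 mm behind the grasp point. The pads swing forward as they close: fully open they stand 13 mm farther back than shut.
Start: joints at [-1.313, 0.276, -0.026, 1.268, 0, 1.467], TCP at [0.221, -0.585, 0.197] pointing down, gripper open.
Joint ranges: [-3.12, 3.12], [-0.85, 1.88], [-1.08, 1.24], [-1.95, 2.15], [-1.57, 1.53], [-3.14, 3.14]. Speed limits (rad/s): [2.57, 2.57, 3.14, 3.14, 3.14, 3.14].

## Interface

Orientations are given as a unit quaternion [w, x, y, z].
In Python, from cell import r gives the robot as it stands.
- The arm moves only by the tool arm_command, never from a script. Its argument "motion" is a list of rows, each a list of 5 numbers: the shift along the tool's x, y, z in mm, then the turn about the tool's y in rad, then the opening, from 0 (shut) to 1 (fully open). A call has 1 to 8 rows; each row shifts and turns the commanded pose from where the row before left it, along the tool's axes as they then stand; what a row does not reach is not made up. A row lasts 1/10 s, in which the tool goes at most 50 mm and 8.59 degrees, less where a joint would pass 70% of its speed; a pose out of reach is approached as far as the arm can. A call is refused whole if a number of a shift passes 50 or a number of a turn 0.15, either way. A call with a gripper value outside its range is refused whole. The fingers move at their own pace and stop on an object; the grip force is fixed at half the most. Time passes only in rows, so rows that do not move let the fingers close. It gives the time, the measured TCP pose, the force and the opening at its end, in the units of the state.
- r.get_state(): the state, without advancing time (a new reading comes with each control period).
- r.camera(name): name is "side" or "top"; returns (picture, depth): 420x560x3 uint8, blue, green, red; 420x560 float32, m along the optical axis (not along the pixel's ray), 0 where there is no reading.
- r.camera_info(name): a dict with "fovy" (degrees; the focal length in pixels is half the picture's height over the tangent of half this angle, whatever the lens; pixels are square), "cx", "cy" (the principal point, pixels), "k1" (the pictures are not rectified: a ray, as slopes to the right and down, at radius r is drawn at 1 + k1 r^2 times it, then the intrinsics apply), "world_to_cam" (4x4, takes a point from world to camera coordinates). Camera axes: x right, y down, z forward; pixel columns grow to the right and rows downward; lengths in m; the calibration is good to about 2 mm. A picture is of the moment at which its call begins. camera_info takes no time and is no camera call.
- r.hand_in(): hands the job in, once; it reports no verdict.
The state is a dict: "clock": time; "joint_positions": joint angles; "qvel": joint speeds; "effort": joint torques, N m; "position": TCP position; "eef_rot": TCP orientation; "force": force on the tool from outside, world axes, zero at the start; "moment": the same for the moment, N m; "width": finger opening in m.
Only numpy, scipy, OpenCV 4.12 (cv2) and the standard library are available. Lean on these libraries where they do the work, as an engineer would, in place of code of your own. Each camera call takes 0.05 s, during which the arm holds its last target. There are 200 camera calls.

## Working session

There is one attempt and no reset: what is moved stays moved. The work goes in short steps, Python scripts to look and compute and a tool call to move; the robot and the scene stay as the last step left them, time stands still between calls to the robot, and variables do not carry over. Pictures are saved under pics/ and viewed, about 8 in all and at most 12, crops included, and the job is handed in when it is done.

Besides the shell and the picture viewer there is one more tool, called after "Call:" as a command line: name --pt "numbers of a row" for each row, then --argument value for the rest. arm_command: Moves the arm, as the interface text tells. Its arguments: {"type":"object","properties":{"motion":{"type":"array"}},"required":["motion"]}

```bash
ls; mkdir -p pics
cat > h.py <<'E'
from cell import r
import numpy as np, cv2
def grab(n):
    im,d=r.camera(n); np.savez('last_%s.npz'%n,im=im,d=d); return im,d
def K(n):
    c=r.camera_info(n); f=210/np.tan(np.radians(c['fovy'])/2)
    return np.array([[f,0,c['cx']],[0,f,c['cy']],[0,0,1.]]),np.array([c['k1'],0,0,0.]),np.array(c['world_to_cam'])
def world(n,uv,d):
    k,dist,T=K(n); uv=np.asarray(uv,float).reshape(-1,1,2)
    s=cv2.undistortPoints(uv,k,dist).reshape(-1,2); d=np.asarray(d,float).reshape(-1,1)
    p=np.hstack([s*d,d,np.ones_like(d)]); return (np.linalg.inv(T)@p.T).T[:,:3]
def cloud(n,d):
    h,w=d.shape; u,v=np.meshgrid(np.arange(w),np.arange(h))
    P=world(n,np.stack([u,v],-1).reshape(-1,2),d.reshape(-1)).reshape(h,w,3); P[d==0]=np.nan; return P
def proj(n,p):
    k,dist,T=K(n); return cv2.projectPoints(np.asarray(p,float).reshape(-1,1,3),cv2.Rodrigues(T[:3,:3])[0],T[:3,3],k,dist)[0].reshape(-1,2)
E
python3 - <<'E'
from h import *
for n in('top','side'):
    im,d=grab(n); cv2.imwrite(f'pics/{n}0.png',im); print(n,r.camera_info(n))
print(r.get_state(), r.grip_point_offset)
E
```

```text
pics
top {'fovy': 54.137403256036734, 'cx': 264.9299984488933, 'cy': 211.550601805892, 'k1': -0.12211235123046375, 'world_to_cam': array([[ 0.0187843 , -0.99981597, -0.0038969 ,  0.00333483],
       [-0.9983381 , -0.01854387, -0.05456345,  0.59068272],
       [ 0.05448114,  0.00491536, -0.9985027 ,  1.2911176 ],
       [ 0.        ,  0.        ,  0.        ,  1.        ]])}
side {'fovy': 50.57623617434541, 'cx': 276.1542755865317, 'cy': 208.25082433326438, 'k1': -0.08475443828798714, 'world_to_cam': array([[-0.66510083, -0.74657791,  0.01619583,  0.39680507],
       [-0.51876012,  0.44632767, -0.7291636 ,  0.42651691],
       [ 0.53714879, -0.49336907, -0.68414775,  1.00561963],
       [ 0.        ,  0.        ,  0.        ,  1.        ]])}
{'clock': 0.1, 'joint_positions': array([-1.31337606e+00,  2.77098434e-01, -2.77673997e-02,  1.26802377e+00,
       -1.15444140e-05,  1.46743100e+00]), 'qvel': array([ 0.00086025, -0.00049612,  0.00290326,  0.00298079,  0.00174671,
       -0.00014356]), 'effort': array([-6.63626406e-05, -4.46708679e+01,  2.96128088e+01,  8.48440512e-03,
       -1.22516126e-04,  9.47333774e-06]), 'position': array([ 0.22043384, -0.58398303,  0.1957347 ]), 'eef_rot': array([ 0.58207273, -0.58111594,  0.40274311, -0.40161373]), 'force': array([-0.35937239,  0.53192873,  0.21728225]), 'moment': array([ 0.00734684, -0.01536775,  0.0047423 ]), 'width': 0.08564780569363664} 0.0187
```

View pics/top0.png

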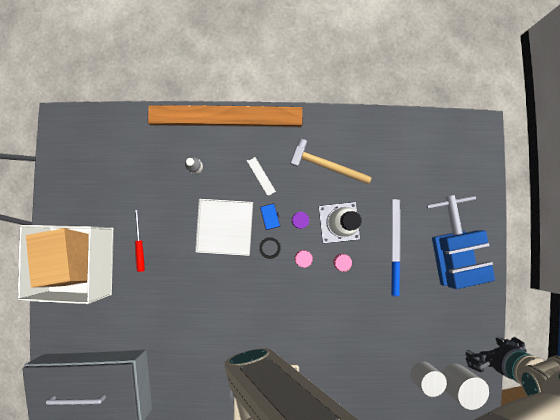

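View pics/side0.png

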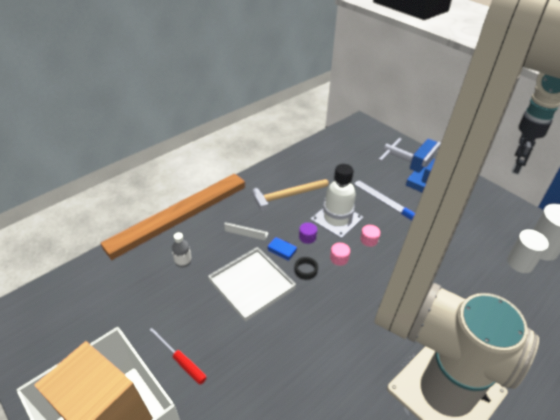

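The top view shows these candidates for the cap:
- Black cap on the white bottle in the bolted holder at (349,220), or (344,175) in the side view. This is the one that fits the description.
- Purple look-alike at (301,220).
- Pink look-alikes at (304,259) and (344,263).
- White-capped oiler at (194,165).
- Black tape ring at (270,248).

The tray is at (225,227). Next I'll measure the cap and check it in one close crop.

Run:
```python
from h import *
for n in('top','side'):
    z=np.load(f'last_{n}.npz'); im,d=z['im'],z['d']; P=cloud(n,d)
    g=im.max(2)
    near=np.hypot(P[...,0]-.59,P[...,1]+.2)<.12
    m=(P[...,2]>.195)&(P[...,2]<.215)&near
    print(n,'captop px',m.sum(),'z med',np.median(P[m][:,2]) if m.any() else None)
    if m.any():
        (x,y),rad=cv2.minEnclosingCircle((P[m][:,:2]*1000).astype(np.float32)); print('circle',x,y,rad,'mean',P[m].mean(0))
    v,u=np.nonzero(m); print('px',u.mean(),v.mean())
    s=(P[...,2]>.10)&(P[...,2]<.16)&near
    print('shoulder/body z',s.sum(),P[s].mean(0))
    # tray: rim points
    t=(P[...,2]>.012)&(P[...,2]<.03)&(g>140)&(np.ptp(im.astype(int),axis=2)<40)
    nl,lab,st,c=cv2.connectedComponentsWithStats(((g>140)&(np.ptp(im.astype(int),axis=2)<40)&(P[...,2]<.03)).astype(np.uint8))
    for i in range(1,nl):
        if 1500<st[i,4]<9000:
            q=P[lab==i]; print('tray?',st[i],c[i],'rect',cv2.minAreaRect((q[:,:2]*1000).astype(np.float32)),'medz',np.median(q[:,2]))
im=np.load('last_top.npz')['im'];i2=np.load('last_side.npz')['im']
a=cv2.resize(im[185:265,300:390],None,fx=4,fy=4,interpolation=2);b=cv2.resize(i2[155:235,300:390],None,fx=4,fy=4,interpolation=2)
cv2.imwrite('pics/crop.png',np.hstack([a,b]))
```

```text
top captop px 305 z med 0.20472944210988664
circle 560.9297485351562 -223.86724853515625 26.9537353515625 mean [ 0.56085642 -0.22320289  0.20475032]
px 351.41967213114754 220.23934426229508
shoulder/body z 385 [ 0.55832839 -0.20667344  0.12790819]
tray? [   0  159   35   63 1931] [ 16.47540135 188.26411186] rect ((733.6021728515625, 1332.8692626953125), (317.49456787109375, 315.9716491699219), 79.06936645507812) medz -0.7480378325337951
tray? [ 195  199   58   57 2956] [223.86163735 226.75845737] rect ((540.3958740234375, 146.37347412109375), (177.42001342773438, 175.28550720214844), 87.4277114868164) medz 0.003819257739138937
tray? [   0  220   30  200 4771] [ 12.05030392 327.58080067] rect ((7.39251708984375, 1125.14990234375), (639.6441040039062, 1089.9862060546875), 89.33587646484375) medz -0.7487484706563798
side captop px 197 z med 0.20449446547018257
circle 556.610107421875 -224.35874938964844 28.289392471313477 mean [ 0.55646711 -0.22056761  0.2038089 ]
px 343.9035532994924 170.26903553299493
shoulder/body z 521 [ 0.54572679 -0.20644064  0.12736175]
tray? [ 481   98   79  107 3970] [522.60503778 157.67304786] rect ((389.26947021484375, -1404.35888671875), (318.8845520019531, 113.18193054199219), 16.53866195678711) medz -0.23700256804765985
tray? [ 208  247   88   72 3453] [251.33738778 281.82913409] rect ((547.968505859375, 134.75946044921875), (186.7065887451172, 193.8326873779297), 87.4996337890625) medz 0.0038222232385375365
tray? [ 388  346  120   74 2632] [436.66299392 392.30129179] rect ((1.6923370361328125, -4.301918029785156), (212.35047912597656, 215.67222595214844), 0.3268413245677948) medz 0.01210677666230009
```

View pics/crop.png

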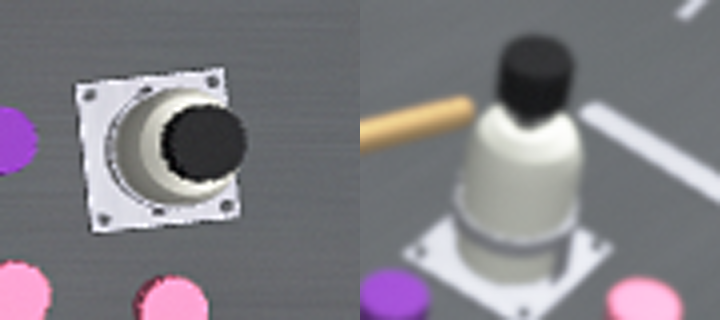

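The crop confirms the choice: the black faceted cap sits on the white strapped bottle, at about (350,220) in the full top view. The pink and purple decoys lie on the bench. Next I'll work out the move in tool axes.

```bash
cat >> h.py <<'E'
from scipy.spatial.transform import Rotation as Ro
def Rt(s): q=s['eef_rot']; return Ro.from_quat([q[1],q[2],q[3],q[0]]).as_matrix()
def st(t=None):
    s=r.get_state(); R=Rt(s); print('t',s['clock'],'p',s['position'].round(4),'F',s['force'].round(1),'M',s['moment'].round(2),'w',round(s['width'],4),'q',s['joint_positions'].round(2))
    print('axes x,y,z cols\n',R.round(4))
    if t is not None: print('delta tool mm',((np.array(t)-s['position'])@R*1000).round(1))
E
python3 -c "
from h import *
st([.56,-.223,.30])"
```

```text
t 0.1 p [ 0.2204 -0.584   0.1957] F [-0.4  0.5  0.2] M [ 0.01 -0.02  0.  ] w 0.0856 q [-1.31  0.28 -0.03  1.27 -0.    1.47]
axes x,y,z cols
 [[ 3.530e-01 -5.000e-04  9.356e-01]
 [-9.356e-01  2.000e-03  3.530e-01]
 [-2.100e-03 -1.000e+00  2.000e-04]]
delta tool mm [-218.1 -103.7  445.2]
```

Call:
arm_command --pt "0 -35 0 0 1" --pt "0 -35 0 0 1" --pt "0 -34 0 0 1" --pt "-14 0 28 0 1" --pt "-14 0 28 0 1" --pt "-14 0 28 0 1" --pt "-14 0 28 0 1" --pt "-14 0 28 0 1"

```text
clock: 0.9
position: [0.3274, -0.4686, 0.3002]
eef_rot: [0.582, -0.581, 0.403, -0.402]
force: [0.4, -0.8, -0.1]
width: 0.0852
```

Call:
arm_command --pt "-14 0 28 0 1" --pt "-14 0 28 0 1" --pt "-14 0 28 0 1" --pt "-14 0 28 0 1" --pt "-14 0 28 0 1" --pt "-14 0 28 0 1" --pt "-14 0 28 0 1" --pt "0 0 0 0 1"

```text
clock: 1.7
position: [0.4773, -0.3063, 0.3002]
eef_rot: [0.583, -0.582, 0.401, -0.401]
force: [0.2, 0.2, 0.2]
width: 0.0854
```

```bash
python3 -c "
from h import *
st([.56,-.223,.25])"
```

```text
t 1.7 p [ 0.4773 -0.3063  0.3002] F [0.2 0.2 0.2] M [-0.03 -0.02  0.03] w 0.0854 q [-0.69  0.14  0.02  1.45  0.    2.09]
axes x,y,z cols
 [[ 3.570e-01 -1.000e-04  9.341e-01]
 [-9.341e-01  1.600e-03  3.570e-01]
 [-1.600e-03 -1.000e+00  4.000e-04]]
delta tool mm [-48.2  50.3 107. ]
```

Call:
arm_command --pt "-12 0 27 0 1" --pt "-12 0 27 0 1" --pt "-12 0 27 0 1" --pt "-12 0 26 0 1" --pt "0 25 0 0 1" --pt "0 25 0 0 1" --pt "0 0 0 0 1" --pt "0 0 0 0 1"

```text
clock: 2.5
position: [0.558, -0.2265, 0.2504]
eef_rot: [-0.581, 0.582, -0.403, 0.402]
force: [-0.2, 0.5, 0.4]
width: 0.0852
```

```bash
python3 - <<'E'
from h import *
st([.56,-.223,.1713])
im,d=grab('side'); c=cv2.resize(im[100:260,260:440],None,fx=3,fy=3,interpolation=2)
t,dt=grab('top'); c2=cv2.resize(t[160:260,300:400],(480,480),interpolation=2)
cv2.imwrite('pics/appr.png',np.hstack([cv2.resize(c,(540,480)),c2])[:, :]*1)
E
python3 -c "
import cv2;a=cv2.imread('pics/appr.png');cv2.imwrite('pics/appr.png',cv2.resize(a,(800,376)))"
```

```text
t 2.5 p [ 0.558  -0.2265  0.2504] F [-0.2  0.5  0.4] M [0.   0.07 0.01] w 0.0852 q [-0.49  0.22  0.01  1.36 -0.    2.29]
axes x,y,z cols
 [[ 3.524e-01 -1.800e-03  9.358e-01]
 [-9.358e-01  7.000e-04  3.524e-01]
 [-1.300e-03 -1.000e+00 -1.400e-03]]
delta tool mm [-2.5 79.1  3.2]
```

View pics/appr.png

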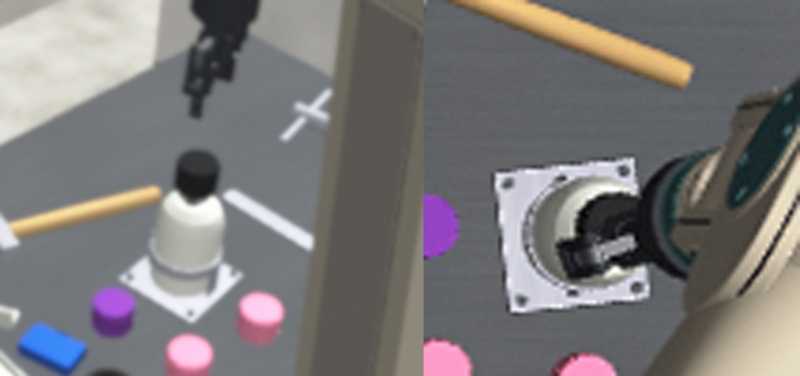

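The side view shows the gripper straight above the cap (jaw tip over the cap at about (195,115) in the crop), and the top view agrees. I'll descend around the cap and centre by feel.

Call:
arm_command --pt "-3 15 2 0 1" --pt "0 15 0 0 1" --pt "0 15 0 0 1" --pt "0 14 0 0 1" --pt "0 10 0 0 1" --pt "0 10 0 0 1" --pt "0 0 0 0 1" --pt "0 0 0 0 1"

```text
clock: 3.4
position: [0.5597, -0.2228, 0.1717]
eef_rot: [-0.582, 0.582, -0.402, 0.402]
force: [0.3, 0.8, -0.1]
width: 0.0853
```

Call:
arm_command --pt "0 0 0 0 0.8" --pt "0 0 0 0 0.72" --pt "0 0 0 0 0.69" --pt "0 0 0 0 0.66" --pt "0 0 0 0 0.66" --pt "0 0 0 0 0.66"

```text
clock: 4.0
position: [0.5597, -0.2228, 0.1719]
eef_rot: [-0.582, 0.582, -0.402, 0.402]
force: [0.4, 0.2, 0.0]
width: 0.0564
```

```bash
python3 -c "
from h import *
st([.559,-.223,.1713])"
```

```text
t 4.0 p [ 0.5597 -0.2228  0.1719] F [0.4 0.2 0. ] M [ 0.01 -0.    0.01] w 0.0564 q [-0.49  0.25 -0.11  1.21 -0.    2.29]
axes x,y,z cols
 [[ 3.530e-01  1.000e-04  9.356e-01]
 [-9.356e-01 -1.000e-04  3.530e-01]
 [ 1.000e-04 -1.000e+00  0.000e+00]]
delta tool mm [-0.   0.6 -0.7]
```

Call:
arm_command --pt "0 0 0 0 0.64" --pt "0 0 0 0 0.64" --pt "0 0 0 0 0.64"

```text
clock: 4.3
position: [0.5596, -0.2228, 0.1718]
eef_rot: [-0.582, 0.582, -0.402, 0.402]
force: [0.2, 0.2, 0.7]
width: 0.0546
```

Call:
arm_command --pt "0 0 0 0 0.63" --pt "0 0 0 0 0.63" --pt "0 0 0 0 0.63"

```text
clock: 4.6
position: [0.5596, -0.2228, 0.1718]
eef_rot: [0.582, -0.582, 0.402, -0.402]
force: [0.3, 0.2, -0.1]
width: 0.0538
```

Call:
arm_command --pt "0 0 0 0 0.62" --pt "0 0 0 0 0.62" --pt "0 0 0 0 0.62"

```text
clock: 4.9
position: [0.5597, -0.2228, 0.1718]
eef_rot: [0.582, -0.582, 0.402, -0.402]
force: [1.1, 0.1, -0.7]
width: 0.0528
```

Call:
arm_command --pt "0 0 0 0 0.8" --pt "0 0 0 0 0.8" --pt "0 0 0 0 0.8" --pt "0 0 0 -0.14 0.8" --pt "0 0 0 -0.14 0.8" --pt "0 0 0 -0.14 0.8" --pt "0 0 0 -0.14 0.8" --pt "0 0 0 -0.14 0.8"

```text
clock: 5.7
position: [0.5596, -0.2227, 0.1718]
eef_rot: [0.685, -0.685, 0.176, -0.176]
force: [-0.3, -0.4, 0.1]
width: 0.0682
```

Call:
arm_command --pt "0 0 0 -0.14 0.8" --pt "0 0 0 -0.14 0.8" --pt "0 0 0 -0.14 0.8" --pt "0 0 0 -0.14 0.8" --pt "0 0 0 -0.14 0.8" --pt "0 0 0 -0.14 0.8" --pt "0 0 0 0 0.7" --pt "0 0 0 0 0.7"

```text
clock: 6.5
position: [0.5597, -0.2228, 0.1718]
eef_rot: [-0.698, 0.698, 0.115, -0.115]
force: [0.3, 0.6, -0.6]
width: 0.0595
```

Call:
arm_command --pt "0 0 0 0 0.66" --pt "0 0 0 0 0.66" --pt "0 0 0 0 0.66"

```text
clock: 6.8
position: [0.5597, -0.2228, 0.1718]
eef_rot: [-0.698, 0.698, 0.116, -0.116]
force: [-0.3, 0.8, 0.8]
width: 0.0562
```

Call:
arm_command --pt "0 0 0 0 0.64" --pt "0 0 0 0 0.64" --pt "0 0 0 0 0.64"

```text
clock: 7.1
position: [0.5597, -0.2228, 0.1718]
eef_rot: [-0.698, 0.698, 0.116, -0.116]
force: [0.4, 0.6, -0.1]
width: 0.0548
```

```bash
python3 -c "
from h import *
st([.5597,-.2228,.1713])"
```

```text
t 7.1 p [ 0.5597 -0.2228  0.1718] F [ 0.4  0.6 -0.1] M [-0.01 -0.04  0.05] w 0.0548 q [-0.49  0.25 -0.11  1.21  0.    0.75]
axes x,y,z cols
 [[ 0.9461  0.     -0.3239]
 [ 0.3239 -0.      0.9461]
 [ 0.     -1.     -0.    ]]
delta tool mm [ 0.   0.5 -0. ]
```

Call:
arm_command --pt "0 0 0 0 0.62" --pt "0 0 0 0 0.62" --pt "0 0 0 0 0.62"

```text
clock: 7.4
position: [0.5597, -0.2228, 0.1718]
eef_rot: [-0.697, 0.698, 0.116, -0.116]
force: [-0.1, 0.3, -0.2]
width: 0.0532
```

Call:
arm_command --pt "0 0 0 0 0.61" --pt "0 0 0 0 0.6" --pt "0 0 0 0 0.59" --pt "0 0 0 0 0.57"

```text
clock: 7.8
position: [0.5597, -0.2228, 0.1718]
eef_rot: [-0.697, 0.698, 0.116, -0.116]
force: [-0.7, -0.0, -0.5]
width: 0.0486
```

Call:
arm_command --pt "0 0 0 0 0.5" --pt "0 0 0 0 0.3" --pt "0 0 0 0 0" --pt "0 0 0 0 0" --pt "0 0 0 0 0"

```text
clock: 8.3
position: [0.5597, -0.2228, 0.1718]
eef_rot: [-0.697, 0.698, 0.116, -0.116]
force: [-0.3, 0.8, -0.4]
width: -0.0003
```

```bash
python3 -c "
from h import *
st([.5597,-.2228,.1713])"
```

```text
t 8.3 p [ 0.5597 -0.2228  0.1718] F [-0.3  0.8 -0.4] M [-0.02 -0.06 -0.01] w -0.0003 q [-0.49  0.25 -0.11  1.21 -0.    0.75]
axes x,y,z cols
 [[ 0.946   0.     -0.3241]
 [ 0.3241 -0.      0.946 ]
 [ 0.     -1.     -0.    ]]
delta tool mm [ 0.   0.5 -0. ]
```

The fingers shut fully, so the cap isn't between the pads. I'll look again.

Run:
```python
from h import *
im,d=grab('side'); t,dt=grab('top')
print(proj('side',[[.5597,-.2228,.1718]]),proj('top',[[.5597,-.2228,.1718]]))
c=cv2.resize(im[90:250,270:430],(400,400),interpolation=2);c2=cv2.resize(t[160:260,300:400],(400,400),interpolation=2)
cv2.imwrite('pics/g1.png',np.hstack([c,c2]))
```

```text
[[342.29131163 178.01291507]] [[348.87298296 221.0395318 ]]
```

View pics/g1.png

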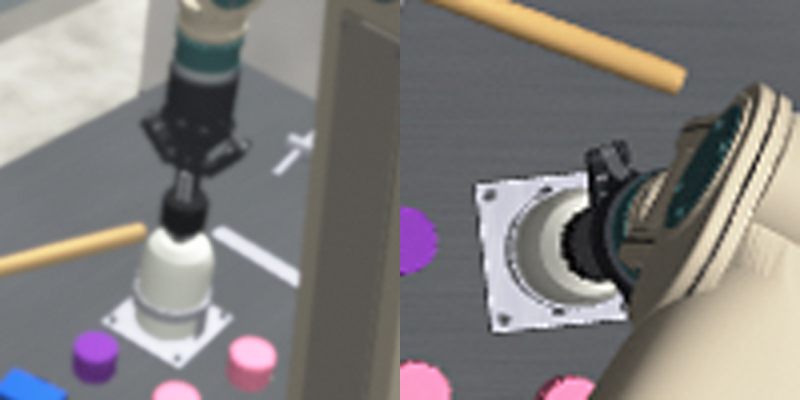

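Run:
```python
from h import *
print(proj('side',[[.2204,-.584,.1957]]),proj('top',[[.2204,-.584,.1957]]))
z=np.load('last_side.npz'); P=cloud('side',z['d']); im=z['im']
for v in range(120,196,4):
    print(v,[(int(P[v,u,0]*1000),int(P[v,u,1]*1000),int(P[v,u,2]*1000),int(im[v,u].max())) for u in range(332,356,4)])
```

```text
[[509.86843956 177.34248317]] [[473.90913684 342.75438342]]
120 [(1585, -1392, -588, 162), (1562, -1405, -583, 139), (565, -184, 381, 58), (561, -195, 379, 106), (548, -195, 385, 125), (539, -200, 387, 122)]
124 [(955, -629, -1, 137), (586, -195, 354, 94), (566, -188, 367, 39), (552, -186, 375, 46), (543, -191, 377, 56), (535, -196, 379, 68)]
128 [(934, -607, -2, 123), (580, -191, 346, 79), (562, -184, 359, 41), (552, -188, 362, 42), (543, -193, 364, 43), (533, -197, 367, 43)]
132 [(914, -584, -1, 120), (586, -200, 326, 55), (561, -185, 346, 39), (548, -186, 352, 41), (539, -190, 355, 43), (532, -199, 355, 44)]
136 [(600, -203, 305, 79), (586, -202, 313, 44), (575, -205, 317, 43), (549, -189, 338, 43), (539, -193, 341, 44), (531, -200, 343, 43)]
140 [(599, -203, 293, 101), (586, -204, 299, 58), (568, -199, 311, 45), (563, -210, 308, 51), (550, -210, 315, 43), (541, -216, 317, 50)]
144 [(595, -200, 283, 54), (591, -212, 279, 60), (568, -202, 296, 43), (561, -209, 297, 43), (545, -205, 307, 42), (535, -210, 310, 46)]
148 [(594, -201, 269, 57), (594, -218, 262, 52), (568, -204, 282, 47)
[... 883 characters left out ...]
2)]
176 [(721, -377, -1, 116), (567, -201, 185, 32), (553, -202, 194, 28), (544, -209, 195, 33), (538, -219, 194, 30), (540, -242, 180, 70)]
180 [(702, -356, 2, 126), (565, -201, 172, 56), (552, -203, 179, 30), (541, -208, 183, 29), (535, -218, 181, 29), (656, -410, 2, 100)]
184 [(586, -212, 137, 237), (568, -208, 150, 227), (549, -202, 166, 65), (538, -207, 170, 70), (536, -223, 163, 178), (644, -397, 0, 179)]
188 [(576, -202, 133, 227), (562, -203, 141, 244), (555, -213, 140, 245), (543, -216, 147, 251), (538, -229, 143, 254), (538, -250, 131, 252)]
192 [(567, -193, 129, 187), (555, -196, 134, 219), (545, -202, 138, 229), (535, -208, 141, 239), (529, -220, 138, 247), (526, -236, 131, 243)]
```

The depth map shows the shut fingertips at z≈0.205–0.21, just above the cap top. The reported TCP z is 0.172, so it reads about 35 mm low. I'll touch the cap top gently with the shut fingers to calibrate the height.

Call:
arm_command --pt "0 1 0 0 0" --pt "0 1 0 0 0" --pt "0 0 0 0 0"

```text
clock: 8.7
position: [0.5598, -0.2229, 0.1706]
eef_rot: [-0.697, 0.698, 0.116, -0.116]
force: [0.6, 0.9, 3.6]
width: -0.0001
```

Call:
arm_command --pt "0 1 0 0 0" --pt "0 1 0 0 0" --pt "0 0 0 0 0"

```text
clock: 9.0
position: [0.5599, -0.2229, 0.1691]
eef_rot: [-0.697, 0.698, 0.116, -0.116]
force: [-0.9, 1.2, 6.0]
width: 0.0001
```

The top was touched at reported z≈0.171, where the cap top is really at 0.205. The true fingertips are therefore about 34 mm above the reported TCP. I'll lift, open, and descend to a reported z of about 0.135.

Call:
arm_command --pt "0 -20 0 0 0" --pt "0 -25 0 0 0" --pt "0 0 0 0 1" --pt "0 0 0 0 1" --pt "0 0 0 0 1" --pt "0 0 0 0 1" --pt "0 0 0 0 1" --pt "0 0 0 0 1"

```text
clock: 9.8
position: [0.5593, -0.2226, 0.2121]
eef_rot: [0.698, -0.697, -0.116, 0.116]
force: [0.9, 0.8, 1.2]
width: 0.085
```

Call:
arm_command --pt "0 0 0 0 1" --pt "0 15 0 0 1" --pt "0 15 0 0 1" --pt "0 10 0 0 1" --pt "0 5 0 0 1" --pt "0 5 0 0 1" --pt "0 0 0 0 1"

```text
clock: 10.5
position: [0.5592, -0.2225, 0.1619]
eef_rot: [0.698, -0.697, -0.116, 0.117]
force: [-0.4, -0.4, 0.1]
width: 0.0856
```

Call:
arm_command --pt "0 8 0 0 1" --pt "0 8 0 0 1" --pt "0 8 0 0 1" --pt "0 3 0 0 1" --pt "0 0 0 0 0.8" --pt "0 0 0 0 0.72" --pt "0 0 0 0 0.7" --pt "0 0 0 0 0.7"

```text
clock: 11.3
position: [0.56, -0.223, 0.1362]
eef_rot: [-0.697, 0.698, 0.116, -0.116]
force: [0.5, 0.1, 0.2]
width: 0.0598
```

Call:
arm_command --pt "0 0 0 0 0.67" --pt "0 0 0 0 0.66" --pt "0 0 0 0 0.66"

```text
clock: 11.6
position: [0.5597, -0.2228, 0.1359]
eef_rot: [-0.697, 0.698, 0.116, -0.116]
force: [0.5, 1.0, 0.1]
width: 0.0563
```

```bash
python3 -c "
from h import *
st([.5597,-.2228,.1353])"
```

```text
t 11.6 p [ 0.5597 -0.2228  0.1359] F [0.5 1.  0.1] M [ 0.03  0.04 -0.01] w 0.0563 q [-0.49  0.27 -0.16  1.14  0.    0.75]
axes x,y,z cols
 [[ 9.460e-01  1.000e-04 -3.241e-01]
 [ 3.241e-01 -0.000e+00  9.460e-01]
 [ 1.000e-04 -1.000e+00 -1.000e-04]]
delta tool mm [-0.   0.6 -0. ]
```

Call:
arm_command --pt "0 0 0 0 0.64" --pt "0 0 0 0 0.64" --pt "0 0 0 0 0.64"

```text
clock: 11.9
position: [0.5596, -0.2228, 0.1358]
eef_rot: [0.698, -0.697, -0.116, 0.116]
force: [1.5, -0.0, -0.1]
width: 0.0546
```

Call:
arm_command --pt "0 0 0 0 0.625" --pt "0 0 0 0 0.625" --pt "0 0 0 0 0.625"

```text
clock: 12.2
position: [0.5597, -0.2228, 0.1358]
eef_rot: [-0.697, 0.698, 0.116, -0.116]
force: [-0.2, 0.7, 0.5]
width: 0.0531
```

Call:
arm_command --pt "0 0 0 0 0.61" --pt "0 0 0 0 0.61" --pt "0 0 0 0 0.61"

```text
clock: 12.5
position: [0.5595, -0.2228, 0.136]
eef_rot: [-0.697, 0.698, 0.116, -0.116]
force: [-1.6, -0.5, 0.9]
width: 0.0523
```

```bash
python3 -c "
from h import *
st()"
```

```text
t 12.5 p [ 0.5595 -0.2228  0.136 ] F [-1.6 -0.5  0.9] M [-0.02  0.25 -0.01] w 0.0523 q [-0.49  0.27 -0.16  1.14 -0.    0.75]
axes x,y,z cols
 [[ 9.46e-01 -2.00e-04 -3.24e-01]
 [ 3.24e-01 -1.00e-04  9.46e-01]
 [-2.00e-04 -1.00e+00 -1.00e-04]]
```

Well centred on this axis. Now the perpendicular axis.

Call:
arm_command --pt "0 0 0 0 0.75" --pt "0 0 0 0 0.75" --pt "0 0 0 0 0.75" --pt "0 0 0 -0.14 0.75" --pt "0 0 0 -0.14 0.75" --pt "0 0 0 -0.14 0.75" --pt "0 0 0 -0.14 0.75" --pt "0 0 0 -0.14 0.75"

```text
clock: 13.3
position: [0.5597, -0.2227, 0.1357]
eef_rot: [0.614, -0.614, -0.35, 0.35]
force: [-0.3, 0.1, -0.5]
width: 0.0644
```

Call:
arm_command --pt "0 0 0 -0.14 0.75" --pt "0 0 0 -0.14 0.75" --pt "0 0 0 -0.14 0.75" --pt "0 0 0 -0.14 0.75" --pt "0 0 0 -0.14 0.75" --pt "0 0 0 -0.17 0.75"

```text
out of range: a turn must lie within [-0.15, 0.15]
```

Call:
arm_command --pt "0 0 0 0 0.69" --pt "0 0 0 0 0.66" --pt "0 0 0 0 0.66"

```text
clock: 13.6
position: [0.5597, -0.2228, 0.1358]
eef_rot: [-0.616, 0.616, 0.348, -0.348]
force: [-0.0, -0.4, -0.5]
width: 0.0564
```

Call:
arm_command --pt "0 0 0 0 0.64" --pt "0 0 0 0 0.64" --pt "0 0 0 0 0.64"

```text
clock: 13.9
position: [0.5595, -0.2231, 0.1359]
eef_rot: [-0.615, 0.616, 0.348, -0.348]
force: [-0.4, -1.6, 2.3]
width: 0.0546
```

```bash
python3 -c "
from h import *
st()"
```

```text
t 13.9 p [ 0.5595 -0.2231  0.1359] F [-0.4 -1.6  2.3] M [-0.36  0.34  0.02] w 0.0546 q [-0.49  0.27 -0.16  1.14 -0.    0.06]
axes x,y,z cols
 [[ 5.154e-01 -4.000e-04 -8.569e-01]
 [ 8.569e-01 -7.000e-04  5.154e-01]
 [-8.000e-04 -1.000e+00 -1.000e-04]]
```

Call:
arm_command --pt "-1 0 0 0 0.75" --pt "0 0 0 0 0.75" --pt "0 0 0 -0.14 0.75" --pt "0 0 0 -0.14 0.75" --pt "0 0 0 -0.14 0.75" --pt "0 0 0 -0.14 0.75" --pt "0 0 0 -0.14 0.75" --pt "0 0 0 -0.14 0.75"

```text
clock: 14.7
position: [0.5593, -0.2233, 0.1357]
eef_rot: [-0.418, 0.418, 0.57, -0.57]
force: [0.2, 0.0, -0.4]
width: 0.064
```

Call:
arm_command --pt "0 0 0 0 0.69" --pt "0 0 0 0 0.66" --pt "0 0 0 0 0.66"

```text
clock: 15.0
position: [0.5592, -0.2235, 0.1358]
eef_rot: [-0.42, 0.42, 0.569, -0.568]
force: [0.3, 0.3, -0.1]
width: 0.0565
```

Call:
arm_command --pt "0 0 0 0 0.64" --pt "0 0 0 0 0.64" --pt "0 0 0 0 0.64"

```text
clock: 15.3
position: [0.5594, -0.2241, 0.1361]
eef_rot: [0.42, -0.42, -0.569, 0.569]
force: [0.3, -1.2, -0.2]
width: 0.0548
```

```bash
python3 -c "
from h import *
st()"
```

```text
t 15.3 p [ 0.5594 -0.2241  0.1361] F [ 0.3 -1.2 -0.2] M [-0.33 -0.1  -0.03] w 0.0548 q [-0.49  0.27 -0.16  1.13 -0.   -0.79]
axes x,y,z cols
 [[-2.941e-01  6.000e-04 -9.558e-01]
 [ 9.558e-01 -8.000e-04 -2.941e-01]
 [-1.000e-03 -1.000e+00 -3.000e-04]]
```

Call:
arm_command --pt "-1.2 0 0 0 0.64" --pt "0 0 0 0 0.64" --pt "0 0 0 0 0.64"

```text
clock: 15.6
position: [0.5593, -0.2244, 0.1356]
eef_rot: [-0.42, 0.42, 0.569, -0.569]
force: [-0.0, -0.5, 1.1]
width: 0.0543
```

Call:
arm_command --pt "0 0 0 0 0.625" --pt "0 0 0 0 0.625" --pt "0 0 0 0 0.625"

```text
clock: 15.9
position: [0.5595, -0.2248, 0.1358]
eef_rot: [0.42, -0.42, -0.569, 0.569]
force: [0.2, -0.2, 0.3]
width: 0.0534
```

```bash
python3 -c "
from h import *
st()"
```

```text
t 15.9 p [ 0.5595 -0.2248  0.1358] F [ 0.2 -0.2  0.3] M [-0.13  0.02 -0.  ] w 0.0534 q [-0.49  0.28 -0.16  1.14 -0.   -0.79]
axes x,y,z cols
 [[-2.948e-01 -1.000e-04 -9.556e-01]
 [ 9.556e-01  0.000e+00 -2.948e-01]
 [ 0.000e+00 -1.000e+00  1.000e-04]]
```

Now centred on both axes. Grip.

Call:
arm_command --pt "0 0 -0.5 0 0.62" --pt "0 0 0 0 0.61" --pt "0 0 0 0 0.6" --pt "0 0 0 0 0.55" --pt "0 0 0 0 0.4" --pt "0 0 0 0 0.2" --pt "0 0 0 0 0" --pt "0 0 0 0 0"

```text
clock: 16.7
position: [0.56, -0.2248, 0.1362]
eef_rot: [0.42, -0.42, -0.569, 0.569]
force: [-2.6, -1.4, 5.1]
width: 0.0514
```

```bash
python3 -c "
from h import *
st()"
```

```text
t 16.7 p [ 0.56   -0.2248  0.1362] F [-2.6 -1.4  5.1] M [-0.31  0.53  0.04] w 0.0514 q [-0.49  0.28 -0.16  1.14 -0.   -0.79]
axes x,y,z cols
 [[-2.947e-01  1.000e-04 -9.556e-01]
 [ 9.556e-01 -5.000e-04 -2.947e-01]
 [-5.000e-04 -1.000e+00  1.000e-04]]
```

Call:
arm_command --pt "0 1 0 0 0" --pt "0 1 0 0 0" --pt "0 0 0 0 0"

```text
clock: 17.0
position: [0.56, -0.2249, 0.1344]
eef_rot: [0.42, -0.42, -0.569, 0.569]
force: [-3.6, -1.6, 6.3]
width: 0.051
```

Call:
arm_command --pt "0 1 0 0 0" --pt "0 0.5 0 0 0" --pt "0 0 0 0 0"

```text
clock: 17.3
position: [0.56, -0.2249, 0.1331]
eef_rot: [0.42, -0.42, -0.569, 0.569]
force: [-3.3, -1.5, 7.6]
width: 0.0511
```

Call:
arm_command --pt "0 1 0 0 0" --pt "0 0 0 0 0"

```text
clock: 17.5
position: [0.56, -0.2249, 0.1321]
eef_rot: [0.42, -0.42, -0.569, 0.569]
force: [-3.8, -0.6, 8.1]
width: 0.0511
```

Call:
arm_command --pt "0 1 0 0 0" --pt "0 0 0 0 0"

```text
clock: 17.7
position: [0.56, -0.2249, 0.1312]
eef_rot: [0.42, -0.42, -0.569, 0.569]
force: [-3.7, -1.0, 7.0]
width: 0.051
```

Call:
arm_command --pt "0 1 0 0 0" --pt "0 0 0 0 0"

```text
clock: 17.9
position: [0.56, -0.2249, 0.1303]
eef_rot: [0.42, -0.42, -0.569, 0.569]
force: [-3.7, -0.8, 8.1]
width: 0.0514
```

Call:
arm_command --pt "0 1 0 0 0" --pt "0 0 0 0 0"

```text
clock: 18.1
position: [0.56, -0.2249, 0.1294]
eef_rot: [0.42, -0.42, -0.569, 0.569]
force: [-3.9, -0.5, 8.6]
width: 0.051
```

Call:
arm_command --pt "0 1 0 0 0" --pt "0 0 0 0 0"

```text
clock: 18.3
position: [0.5601, -0.2249, 0.1285]
eef_rot: [0.42, -0.42, -0.569, 0.569]
force: [-4.1, -0.7, 8.9]
width: 0.051
```

Call:
arm_command --pt "0 1 0 0 0" --pt "0 0 0 0 0"

```text
clock: 18.5
position: [0.56, -0.2249, 0.1275]
eef_rot: [0.42, -0.42, -0.569, 0.569]
force: [-4.2, -1.7, 9.1]
width: 0.0512
```

Call:
arm_command --pt "0 1 0 0 0" --pt "0 0 0 0 0"

```text
clock: 18.7
position: [0.5601, -0.2249, 0.1266]
eef_rot: [0.42, -0.42, -0.569, 0.569]
force: [-4.0, -0.9, 10.2]
width: 0.0514
```

Call:
arm_command --pt "0 1 0 0 0" --pt "0 0 0 0 0"

```text
clock: 18.9
position: [0.5601, -0.2249, 0.1257]
eef_rot: [0.42, -0.42, -0.569, 0.569]
force: [-4.7, -0.8, 9.7]
width: 0.0512
```

Call:
arm_command --pt "0 0.8 0 0 0" --pt "0 0 0 0 0"

```text
clock: 19.1
position: [0.5601, -0.2249, 0.1249]
eef_rot: [0.42, -0.42, -0.569, 0.569]
force: [-4.9, -0.7, 9.5]
width: 0.0515
```

Call:
arm_command --pt "0 0.8 0 0 0" --pt "0 0 0 0 0"

```text
clock: 19.3
position: [0.5601, -0.2249, 0.1242]
eef_rot: [0.42, -0.42, -0.569, 0.569]
force: [-5.5, -0.8, 10.9]
width: 0.0511
```

Call:
arm_command --pt "0 0.8 0 0 0" --pt "0 0 0 0 0"

```text
clock: 19.5
position: [0.5601, -0.2249, 0.1237]
eef_rot: [0.419, -0.42, -0.569, 0.569]
force: [-4.7, -1.1, 11.5]
width: 0.0511
```

Call:
arm_command --pt "0 0.6 0 0 0" --pt "0 0 0 0 0"

```text
clock: 19.7
position: [0.5602, -0.2249, 0.1237]
eef_rot: [0.419, -0.42, -0.569, 0.569]
force: [-6.6, 0.1, 12.8]
width: 0.0513
```

```bash
python3 -c "
from h import *
st()"
```

```text
t 19.7 p [ 0.5602 -0.2249  0.1237] F [-6.6  0.1 12.8] M [ 0.03  1.18 -0.03] w 0.0513 q [-0.49  0.28 -0.17  1.11 -0.   -0.79]
axes x,y,z cols
 [[-2.948e-01  1.000e-03 -9.556e-01]
 [ 9.556e-01 -1.100e-03 -2.948e-01]
 [-1.400e-03 -1.000e+00 -6.000e-04]]
```

Call:
arm_command --pt "0 0.3 0.7 0 0" --pt "0 0 0 0 0"

```text
clock: 19.9
position: [0.5602, -0.2249, 0.1236]
eef_rot: [-0.419, 0.421, 0.569, -0.569]
force: [-4.1, 0.1, 13.9]
width: 0.0512
```

Call:
arm_command --pt "0 0.2 0 0 0" --pt "0 0 0 0 0"

```text
clock: 20.1
position: [0.5602, -0.225, 0.1237]
eef_rot: [-0.419, 0.421, 0.569, -0.569]
force: [-5.4, 1.9, 13.7]
width: 0.0511
```

Call:
arm_command --pt "0 0.3 0 0 0" --pt "0 0 0 -0.08 0" --pt "0 0 0 -0.08 0" --pt "0 0 0 0 0"

```text
clock: 20.5
position: [0.5611, -0.2251, 0.1237]
eef_rot: [-0.371, 0.374, 0.601, -0.601]
force: [-3.1, 1.1, 15.5]
width: 0.0513
```

```bash
python3 -c "
from h import *
st()"
```

```text
t 20.5 p [ 0.5611 -0.2251  0.1237] F [-3.1  1.1 15.5] M [0.2  0.82 0.05] w 0.0513 q [-0.49  0.28 -0.18  1.11  0.   -0.95]
axes x,y,z cols
 [[-0.4448  0.0043 -0.8956]
 [ 0.8956 -0.001  -0.4448]
 [-0.0028 -1.     -0.0034]]
```

Call:
arm_command --pt "0 0 0 -0.08 0" --pt "0 0 0 -0.08 0" --pt "0 0 0 -0.08 0" --pt "0 0 0 0 0"

```text
clock: 20.9
position: [0.5618, -0.2249, 0.1237]
eef_rot: [-0.296, 0.3, 0.642, -0.641]
force: [-1.3, 1.1, 15.4]
width: 0.0517
```

```bash
python3 -c "
from h import *
st()"
```

```text
t 20.9 p [ 0.5618 -0.2249  0.1237] F [-1.3  1.1 15.4] M [0.29 0.53 0.01] w 0.0517 q [-0.49  0.28 -0.18  1.11  0.   -1.19]
axes x,y,z cols
 [[-6.450e-01  5.600e-03 -7.641e-01]
 [ 7.641e-01 -5.000e-04 -6.451e-01]
 [-4.000e-03 -1.000e+00 -4.000e-03]]
```

Call:
arm_command --pt "0 0 0 -0.08 0" --pt "0 0 0 -0.08 0" --pt "0 0 0 -0.08 0" --pt "0 0 0 -0.08 0" --pt "0 0 0 0 0"

```text
clock: 21.4
position: [0.562, -0.2245, 0.1237]
eef_rot: [-0.19, 0.194, 0.681, -0.68]
force: [-1.8, 2.5, 13.4]
width: 0.0511
```

```bash
python3 -c "
from h import *
st()"
```

```text
t 21.4 p [ 0.562  -0.2245  0.1237] F [-1.8  2.5 13.4] M [0.43 0.42 0.02] w 0.0511 q [-0.49  0.28 -0.18  1.11  0.   -1.51]
axes x,y,z cols
 [[-8.529e-01  6.100e-03 -5.221e-01]
 [ 5.221e-01  2.000e-04 -8.529e-01]
 [-5.000e-03 -1.000e+00 -3.400e-03]]
```

Call:
arm_command --pt "0 0.2 0 -0.08 0" --pt "0 0 0 -0.08 0" --pt "0 0 0 -0.08 0" --pt "0 0 0 0 0"

```text
clock: 21.8
position: [0.5616, -0.2245, 0.1237]
eef_rot: [-0.107, 0.111, 0.699, -0.698]
force: [-2.0, 2.2, 14.5]
width: 0.0515
```

```bash
python3 -c "
from h import *
st()"
```

```text
t 21.8 p [ 0.5616 -0.2245  0.1237] F [-2.   2.2 14.5] M [ 0.56  0.67 -0.2 ] w 0.0515 q [-0.49  0.28 -0.18  1.11  0.   -1.75]
axes x,y,z cols
 [[-9.523e-01  5.500e-03 -3.052e-01]
 [ 3.053e-01  3.000e-04 -9.523e-01]
 [-5.100e-03 -1.000e+00 -2.000e-03]]
```

Call:
arm_command --pt "0 0 0 -0.08 0" --pt "0 0 0 -0.06 0" --pt "0 0 0 0 0"

```text
clock: 22.1
position: [0.5615, -0.2244, 0.1237]
eef_rot: [-0.058, 0.062, 0.705, -0.704]
force: [-2.3, 2.2, 15.1]
width: 0.0507
```

```bash
python3 -c "
from h import *
st()"
```

```text
t 22.1 p [ 0.5615 -0.2244  0.1237] F [-2.3  2.2 15.1] M [ 0.56  0.69 -0.24] w 0.0507 q [-0.49  0.28 -0.18  1.11  0.   -1.89]
axes x,y,z cols
 [[-9.855e-01  5.300e-03 -1.698e-01]
 [ 1.698e-01  4.000e-04 -9.855e-01]
 [-5.100e-03 -1.000e+00 -1.300e-03]]
```

The end stop is reached: Mz rose to a steady −0.24 and the turn is 1.1 rad. Lifting gently now while watching the force. The locked height corresponds to reported z ≈ 0.136.

Call:
arm_command --pt "0 -2 0 0 0" --pt "0 -2 0 0 0" --pt "0 -3 0 0 0" --pt "0 -3 0 0 0" --pt "0 -3 0 0 0" --pt "0 -2 0 0 0" --pt "0 0 0 0 0"

```text
clock: 22.8
position: [0.5602, -0.225, 0.1361]
eef_rot: [0.06, -0.061, -0.704, 0.705]
force: [3.7, 1.1, 5.9]
width: 0.0516
```

Call:
arm_command --pt "0 -2 0 0 0" --pt "0 0 0 0 0"

```text
clock: 23.0
position: [0.5595, -0.2251, 0.1372]
eef_rot: [0.061, -0.061, -0.704, 0.705]
force: [3.5, -0.2, 2.7]
width: 0.0513
```

```bash
python3 -c "
from h import *
st()"
```

```text
t 23.0 p [ 0.5595 -0.2251  0.1372] F [ 3.5 -0.2  2.7] M [-0.05 -0.9  -0.02] w 0.0513 q [-0.49  0.27 -0.16  1.14 -0.   -1.89]
axes x,y,z cols
 [[-9.853e-01  3.000e-04 -1.710e-01]
 [ 1.710e-01 -4.000e-04 -9.853e-01]
 [-4.000e-04 -1.000e+00  3.000e-04]]
```

Call:
arm_command --pt "0 -1.5 0 0 0" --pt "0 -1 0 0 0" --pt "0 0 0 0 0"

```text
clock: 23.3
position: [0.5591, -0.2249, 0.138]
eef_rot: [-0.061, 0.06, 0.705, -0.704]
force: [6.3, -1.1, -3.4]
width: 0.0511
```

Call:
arm_command --pt "0 -1.5 0 0 0" --pt "0 -1 0 0 0" --pt "0 0 0 0 0"

```text
clock: 23.6
position: [0.5588, -0.2247, 0.1396]
eef_rot: [-0.061, 0.06, 0.705, -0.704]
force: [6.7, -1.7, -7.7]
width: 0.0512
```

Call:
arm_command --pt "-1 -1 0 0 0" --pt "0 -1 0 0 0" --pt "0 0 0 0 0"

```text
clock: 23.9
position: [0.5589, -0.2247, 0.1413]
eef_rot: [-0.062, 0.059, 0.705, -0.704]
force: [4.8, -0.8, -7.5]
width: 0.051
```

Call:
arm_command --pt "0 -1 0 0 0" --pt "0 -1 0 0 0" --pt "0 0 0 0 0"

```text
clock: 24.2
position: [0.5588, -0.2247, 0.1434]
eef_rot: [-0.062, 0.059, 0.705, -0.704]
force: [5.2, -1.5, -5.9]
width: 0.0511
```

```bash
python3 -c "
from h import *
st()"
```

```text
t 24.2 p [ 0.5588 -0.2247  0.1434] F [ 5.2 -1.5 -5.9] M [-0.37 -1.11 -0.12] w 0.0511 q [-0.49  0.27 -0.15  1.16 -0.   -1.89]
axes x,y,z cols
 [[-9.852e-01 -3.800e-03 -1.713e-01]
 [ 1.713e-01  1.300e-03 -9.852e-01]
 [ 3.900e-03 -1.000e+00 -6.000e-04]]
```

Call:
arm_command --pt "0 -1.5 0 0 0" --pt "0 -1.5 0 0 0" --pt "0 -1.5 0 0 0" --pt "0 -1.5 0 0 0" --pt "0 0 0 0 0"

```text
clock: 24.7
position: [0.5592, -0.2247, 0.1522]
eef_rot: [-0.061, 0.06, 0.705, -0.704]
force: [0.2, -0.3, -0.2]
width: 0.0512
```

Call:
arm_command --pt "0 -2 0 0 0" --pt "0 -2 0 0 0" --pt "0 -2 0 0 0" --pt "0 -2 0 0 0" --pt "0 0 0 0 0"

```text
clock: 25.2
position: [0.5606, -0.2252, 0.1609]
eef_rot: [0.06, -0.061, -0.704, 0.705]
force: [-0.2, -0.5, -1.4]
width: 0.0512
```

Run:
```python
from h import *
st()
im,d=grab('side')
cv2.imwrite('pics/lift.png',cv2.resize(im[110:230,280:420],(700,600),interpolation=2))
```

```text
t 25.2 p [ 0.5606 -0.2252  0.1609] F [-0.2 -0.5 -1.4] M [ 0.03 -0.06 -0.01] w 0.0512 q [-0.49  0.26 -0.13  1.18 -0.   -1.89]
axes x,y,z cols
 [[-9.853e-01  7.000e-04 -1.707e-01]
 [ 1.707e-01 -4.000e-04 -9.853e-01]
 [-8.000e-04 -1.000e+00  3.000e-04]]
```

View pics/lift.png

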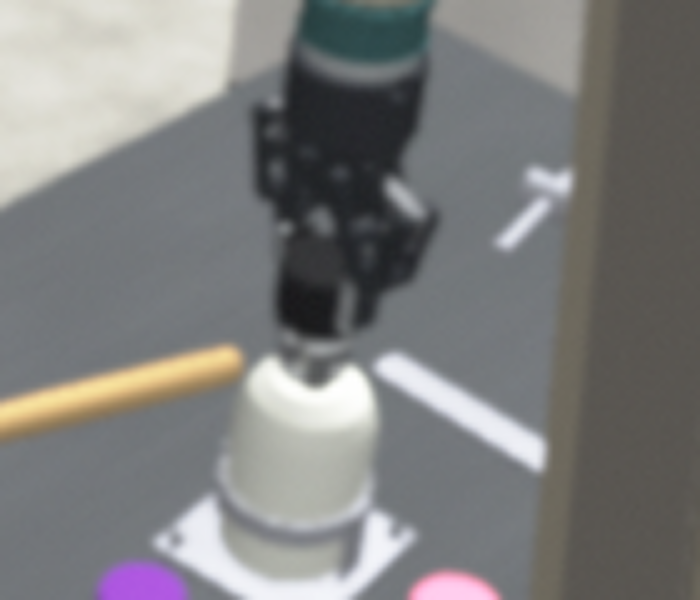

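The cap is off: the side crop shows the grey ring exposed at (315,350) under the gripped cap, and Fz is about the cap's weight. I'll lift straight up and then carry it to the tray.

Call:
arm_command --pt "0 -5 0 0 0" --pt "0 -10 0 0 0" --pt "0 -10 0 0 0" --pt "0 -10 0 0 0" --pt "0 -10 0 0 0" --pt "0 -5 0 0 0" --pt "0 0 0 0 0" --pt "0 0 0 0 0"

```text
clock: 26.05
position: [0.5602, -0.225, 0.2102]
eef_rot: [-0.061, 0.061, 0.705, -0.704]
force: [-0.4, 0.4, -1.2]
width: 0.0513
```

Call:
arm_command --pt "3 0 -12 0 0" --pt "5 0 -22 0 0" --pt "6 0 -26 0 0" --pt "6 0 -26 0 0" --pt "6 0 -26 0 0" --pt "6 0 -26 0 0" --pt "6 0 -26 0 0" --pt "6 0 -26 0 0"

```text
clock: 26.85
position: [0.5483, -0.0283, 0.2096]
eef_rot: [-0.061, 0.06, 0.705, -0.704]
force: [-0.6, 0.1, -0.7]
width: 0.051
```

Call:
arm_command --pt "6 0 -26 0 0" --pt "6 0 -26 0 0" --pt "6 0 -26 0 0" --pt "6 0 -26 0 0" --pt "6 0 -26 0 0" --pt "5 0 -22 0 0" --pt "0 0 0 0 0"

```text
clock: 27.55
position: [0.5395, 0.1283, 0.2096]
eef_rot: [-0.06, 0.059, 0.705, -0.704]
force: [-0.1, -0.4, -0.8]
width: 0.0512
```

Run:
```python
from h import *
st([.541,.146,.10])
z0=np.load('last_side.npz')
d0=None
im,d=grab('side'); t,dt=grab('top')
P=cloud('top',dt)
# tray floor from top now
m=(t.min(2)>170)&(np.abs(P[...,0]-.54)<.12)&(np.abs(P[...,1]-.14)<.12)&(P[...,2]<.012)&(P[...,2]>-.01)
q=P[m]; print('floor',m.sum(),np.median(q[:,2]),[np.percentile(q[:,i],[1,99]).round(3) for i in(0,1)])
cv2.imwrite('pics/carry.png',np.hstack([cv2.resize(im[130:330,170:350],(405,450),interpolation=2),cv2.resize(t[160:290,170:290],(395,450),interpolation=2)]))
```

```text
t 27.55 p [0.5395 0.1283 0.2096] F [-0.1 -0.4 -0.8] M [ 0.03 -0.03  0.05] w 0.0512 q [ 0.12  0.15 -0.16  1.26  0.   -1.29]
axes x,y,z cols
 [[-9.86e-01 -1.60e-03 -1.67e-01]
 [ 1.67e-01  9.00e-04 -9.86e-01]
 [ 1.70e-03 -1.00e+00 -6.00e-04]]
delta tool mm [  1.3 109.7 -17.6]
floor 1139 0.003394733166557362 [array([0.457, 0.62 ]), array([0.058, 0.137])]
```

View pics/carry.png

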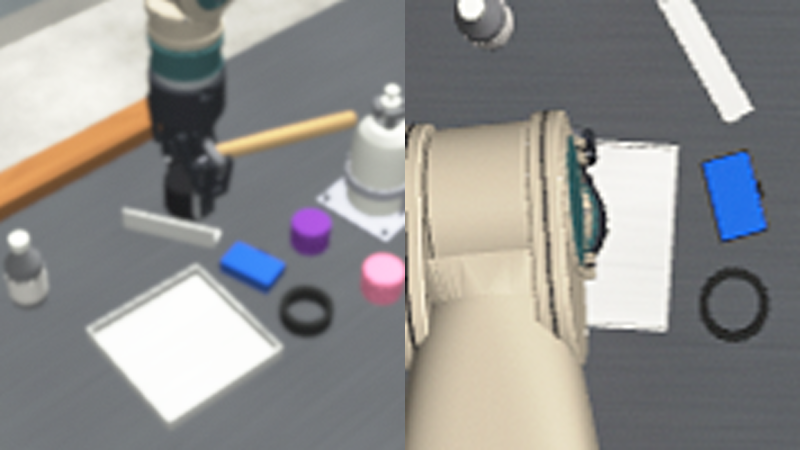

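The carry view shows the cap held upright above the tray, and the bystanders haven't moved. The tray centre is about (0.539, 0.142). Shift there and descend.

Call:
arm_command --pt "2 10 -14 0 0" --pt "0 22 0 0 0" --pt "0 24 0 0 0" --pt "0 24 0 0 0" --pt "0 24 0 0 0" --pt "0 24 0 0 0" --pt "0 24 0 0 0" --pt "0 18 0 0 0"

```text
clock: 28.45
position: [0.5398, 0.1392, 0.0379]
eef_rot: [0.062, -0.06, -0.704, 0.705]
force: [-0.3, 0.3, -0.8]
width: 0.0509
```

Call:
arm_command --pt "0 12 0 0 0" --pt "0 8 0 0 0" --pt "0 7 0 0 0" --pt "0 6 0 0 0" --pt "0 5 0 0 0" --pt "0 0 0 0 0"

```text
clock: 29.05
position: [0.541, 0.1396, 0.002]
eef_rot: [0.061, -0.06, -0.704, 0.705]
force: [0.0, 0.5, -1.2]
width: 0.0512
```

Run:
```python
from h import *
st([.539,.142,-.026])
im,d=grab('side'); P=cloud('side',d)
m=(P[...,2]<.02)&(np.abs(P[...,0]-.54)<.06)&(np.abs(P[...,1]-.14)<.06)&(im.max(2)<70)
cv2.imwrite('pics/low.png',cv2.resize(im[200:330,190:320],(600,600),interpolation=2))
```

```text
t 29.05 p [0.541  0.1396 0.002 ] F [ 0.   0.5 -1.2] M [-0.04  0.02  0.02] w 0.0512 q [ 0.14  0.34 -0.4   0.84  0.   -1.26]
axes x,y,z cols
 [[-9.853e-01 -5.000e-04 -1.708e-01]
 [ 1.708e-01 -0.000e+00 -9.853e-01]
 [ 5.000e-04 -1.000e+00  1.000e-04]]
delta tool mm [ 2.4 28.  -2. ]
```

View pics/low.png

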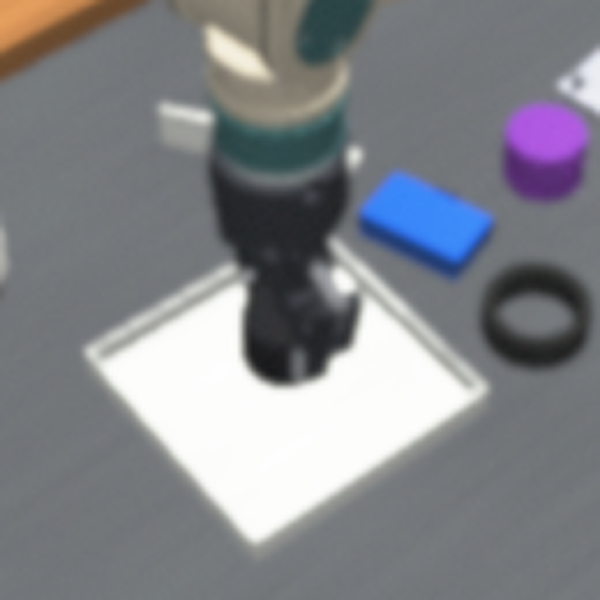

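The cap hangs over the tray centre at about (285,370) in the crop, upright. I'll go down until Fz shows contact.

Call:
arm_command --pt "0 5 0 0 0" --pt "0 5 0 0 0" --pt "0 4 0 0 0" --pt "0 3 0 0 0" --pt "0 0 0 0 0"

```text
clock: 29.6
position: [0.5406, 0.1395, -0.0154]
eef_rot: [0.061, -0.06, -0.704, 0.705]
force: [-0.4, -0.2, -1.5]
width: 0.0513
```

Call:
arm_command --pt "0 2 0 0 0" --pt "0 2 0 0 0" --pt "0 0 0 0 0"

```text
clock: 29.9
position: [0.5411, 0.1396, -0.0189]
eef_rot: [0.061, -0.06, -0.704, 0.705]
force: [0.1, -0.2, -0.6]
width: 0.051
```

Call:
arm_command --pt "0 1 0 0 0" --pt "0 1 0 0 0" --pt "0 0 0 0 0"

```text
clock: 30.2
position: [0.5412, 0.1396, -0.0208]
eef_rot: [-0.061, 0.061, 0.705, -0.705]
force: [-0.1, 0.6, -1.2]
width: 0.0511
```

Call:
arm_command --pt "0 1 0 0 0" --pt "0 1 0 0 0" --pt "0 0 0 0 0"

```text
clock: 30.5
position: [0.5411, 0.1396, -0.0229]
eef_rot: [0.061, -0.06, -0.704, 0.705]
force: [0.1, 0.4, -1.2]
width: 0.051
```

Call:
arm_command --pt "0 1 0 0 0" --pt "0 1 0 0 0" --pt "0 0 0 0 0"

```text
clock: 30.8
position: [0.5411, 0.1396, -0.0249]
eef_rot: [0.061, -0.06, -0.705, 0.705]
force: [-0.6, 0.1, -1.2]
width: 0.0509
```

Call:
arm_command --pt "0 1 0 0 0" --pt "0 0 0 0 0"

```text
clock: 31.0
position: [0.5413, 0.1396, -0.0257]
eef_rot: [-0.061, 0.061, 0.705, -0.704]
force: [0.1, -0.7, -0.2]
width: 0.0509
```

Call:
arm_command --pt "0 1 0 0 0" --pt "0 0 0 0 0"

```text
clock: 31.2
position: [0.5413, 0.1396, -0.0258]
eef_rot: [0.061, -0.061, -0.704, 0.705]
force: [-2.5, 0.2, 6.3]
width: 0.0513
```

Contact came at −0.0257, against −0.026 predicted. Relax slightly and release.

Call:
arm_command --pt "0 -1 0 0 0" --pt "0 0 0 0 0.6" --pt "0 0 0 0 0.64" --pt "0 0 0 0 0.67" --pt "0 0 0 0 0.75" --pt "0 0 0 0 0.9" --pt "0 0 0 0 1" --pt "0 0 0 0 1"

```text
clock: 32.0
position: [0.5413, 0.1396, -0.0257]
eef_rot: [-0.061, 0.061, 0.705, -0.704]
force: [-0.1, 0.4, -0.2]
width: 0.0852
```

Call:
arm_command --pt "0 0 0 0 1" --pt "0 -5 0 0 1" --pt "0 -10 0 0 1" --pt "0 -20 0 0 1" --pt "0 -30 0 0 1" --pt "0 -30 0 0 1" --pt "0 -30 0 0 1" --pt "0 -30 0 0 1"

```text
clock: 32.8
position: [0.5413, 0.1396, 0.1316]
eef_rot: [-0.06, 0.061, 0.705, -0.704]
force: [0.1, 0.3, -0.7]
width: 0.0853
```

Call:
arm_command --pt "0 -20 0 0 1" --pt "0 -10 30 0 1" --pt "0 0 30 0 1" --pt "0 0 30 0 1" --pt "0 0 30 0 1" --pt "0 0 30 0 1" --pt "0 0 30 0 1" --pt "0 0 0 0 1"

```text
clock: 33.6
position: [0.5103, -0.0404, 0.1604]
eef_rot: [0.062, -0.062, -0.704, 0.705]
force: [-0.4, 0.9, -0.3]
width: 0.0854
```

Run:
```python
from h import *
st()
im,d=grab('side'); t,dt=grab('top')
for n,i,dd in(('side',im,d),('top',t,dt)):
    P=cloud(n,dd); m=(np.abs(P[...,0]-.54)<.05)&(np.abs(P[...,1]-.142)<.05)&(P[...,2]>.037)&(P[...,2]<.055)&(i.max(2)<90)
    if m.sum()>20:
        q=P[m]; print(n,m.sum(),'top centre',q.mean(0).round(4)); A=np.c_[q[:,:2],np.ones(len(q))]; print('plane slope',np.linalg.lstsq(A,q[:,2],rcond=None)[0].round(3))
cv2.imwrite('pics/end.png',np.hstack([cv2.resize(im[130:330,170:350],(405,450),interpolation=2),cv2.resize(t[130:280,170:400],(395,258),interpolation=2).copy() if 0 else cv2.resize(t[160:290,170:290],(395,450),interpolation=2)]))
```

```text
t 33.6 p [ 0.5103 -0.0404  0.1604] F [-0.4  0.9 -0.3] M [ 0.09 -0.06 -0.04] w 0.0854 q [-0.2   0.1  -0.32  1.15 -0.   -1.6 ]
axes x,y,z cols
 [[-0.9846  0.0012 -0.1747]
 [ 0.1747 -0.0013 -0.9846]
 [-0.0014 -1.      0.0011]]
side 203 top centre [0.5372 0.1429 0.042 ]
plane slope [ 0.037 -0.03   0.026]
top 206 top centre [0.542  0.14   0.0436]
plane slope [0.026 0.012 0.028]
```

View pics/end.png

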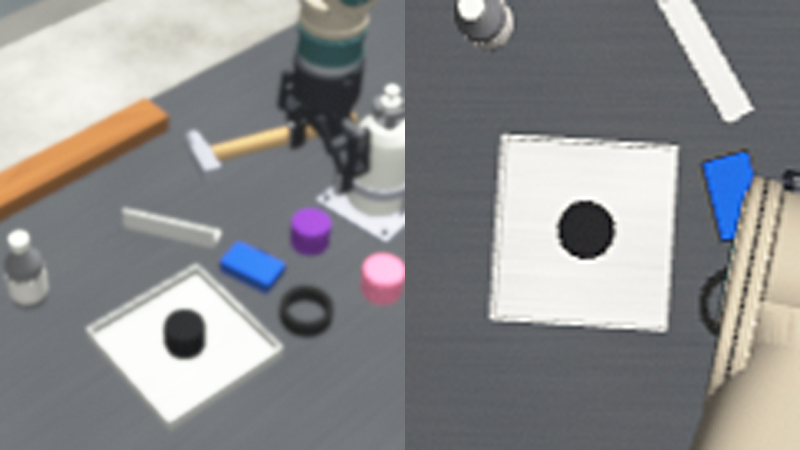

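The cap stands flat and top side up, near the tray centre (crop pixels (185,333) side and (586,230) top). The bystanders look unmoved and the arm is clear with no force on it. Handing in.

```bash
python3 -c "
from h import *
print(r.hand_in())"
```

```text
the job is handed in; nothing more can be done
None
```

I opened the degreaser bottle and set the cap top side up in the drip tray, then handed the job in at about 33.6 s; no verdict was reported. I gripped the cap and pressed it about 12.5 mm to its stop. Holding about 13–15.5 N, I turned it 1.1 rad counter-clockwise to the end stop. It came off with at most about 8 N of pull.

**Last checks:**
- **Cap:** it stands upright about 3 mm from the tray centre, with its top 42–44 mm above the table, which fits lying on the tray floor. Fitted tilt is under 0.05 rad.
- **Robot:** the gripper is open and clear, with about 0 N on it.
- **Bystanders:** those in view in the last pictures look unmoved; I compared them by eye, not by measurement. The driver and the file were outside those last crops.

**What disagreed:**
- **Fingertip height:** the reported tool position read about 34 mm lower than the true fingertips, so my first grasp closed on air just above the cap. I touched the cap's top lightly (up to about 6 N) to correct for this. The cap later met the tray floor within 0.5 mm of the corrected height.
- **Cap position:** the two cameras differed by up to 4 mm on where the cap was, so I centred the gripper on it by feel.

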